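# Refit the selector lever

### The job

Fit the loose lever with the black grip onto the splined shaft of the grey selector unit: turn it until its keyways match the shaft's ribs, and slide it fully home, flat on the shaft's shoulder, without forcing it. Then swing the fitted lever anticlockwise (seen from above) until its arm rests against the stop post, let go, and leave everything else on the bench where it is.

Things in the scene. Friction and masses are not known exactly. Their poses are not given: they have to be found in the camera images.
- lever: Lever, about 0.25 kg, flat on the bench. Square steel hub 40 x 40 mm, 26 mm high, its +y and -y faces free to grip (40 mm). Origin at the bore's centre on the hub's underside, z up. A flat aluminium arm (18 mm wide, 10 mm thick, underside level with the hub's) runs along its own -x.
- lever_bore (a point): Centre of the bore at the hub's top face, 26 mm above the lever's origin. The bore goes right through: a middle passage for a 13 mm pilot with about 1 mm of play, and three keyways 10.4 mm wide reaching 14.5 mm from the centre, towards the lever's -x (arm side), +y and -y, none towards +x. It fits one way only, with about 0.05 rad of play either way.
- lever_tip (a point): Point on the lever 105 mm along its -x from the bore, at the height of the underside, below the centre of the upright black grip (22 mm across, its top 44 mm above the underside).
- selector: Grey steel selector unit, fixed, 190 mm (x) by 180 mm (y) by 75 mm high; origin at the centre of its underside, front to -x. A splined steel shaft stands upright through the middle of its top. The shaft's rotation is not reported: the lever that fits it points along the unit's -x, or anywhere from 1.15 rad clockwise to 0.5 rad anticlockwise of that, seen from above.
- seat (a point): Fixed in the unit (does not turn with the shaft): on the shaft's axis at the top of its shoulder (36 mm across), 108 mm above the bench, where the hub's underside comes to rest. The shaft is stiff to turn (about 0.16 N m), stays where put, and is sprung: pressed down it yields up to 10 mm, from 5.5 N at first to 11.5 N, then is solid. Over 40 N of contact is forcing.
- shaft_top (a point): Fixed in the unit, on the shaft's axis 32 mm above seat: the shaft's tip at rest. From seat up: three ribs (9 mm wide, reaching 13 mm from the axis, 16 mm tall) in a T like the lever's keyways, then a 13 mm round pilot from 16 to 24 mm, then a cone narrowing to 5 mm at 32 mm.
- stop_mark (a point): Fixed in the unit: where lever_tip is when the fitted lever's arm rests against the stop post, 105 mm from the axis, 0.85 rad anticlockwise (from above) of the unit's -x. The post is an upright steel pin 14 mm across, about 74 mm from the axis, its top 16 mm above seat.
- plain_arm: dark steel arm 103 mm long with a square 34 mm head, 18 mm high, and a plain round 14 mm hole: not the one wanted, leave it alone. Origin under the hole, at the underside.
- collar: loose steel ring, 30 mm across, 10 mm high, lying beside the lever's hub. Origin at the centre of its underside. Bystander.
- screwdriver: screwdriver lying on the bench near the robot. Bystander.
- wrench: open-ended wrench lying on the bench near the robot. Bystander.
- spray: white can, 52 mm across, 150 mm high, at the back. Origin at the centre of its underside. Bystander.
- mug: white mug, 76 mm across, 85 mm high, at the left. Origin at the centre of its underside. Bystander.
- carton: small cardboard carton 90 x 120 x 50 mm, at the left. Origin at the centre of its underside. Bystander.
Not all that is in view belongs to the job. Leave any orange or turquoise look-alike of the lever alone.

How it is judged (in metres and radians):
On the way, in this order (a step that is already met when the one before it is completed fails the run):
1. the lever is slid fully home on the splined shaft (horizontal distance between lever and seat below 0.0035 m and z of lever in the frame of seat below 0.003 m and angle between lever's own z axis and vertical below 0.07 rad), for 0.2 s.
2. the fitted lever is swung against the stop post (all of step 1 and horizontal distance between lever_tip and stop_mark below 0.01 m), for 0.2 s.
At the end, for the whole second after the job is handed in: The lever sits on the splined shaft, its underside within 3 mm of the shoulder's rest level and its bore within 3.5 mm of the axis, tilted less than 0.07 rad, its tip within 10 mm of where it is when the arm rests against the stop post; released and at rest (all of step 2 and z of lever in the frame of seat above -0.003 m and linear speed of lever below 0.02 m/s); the robot touches nothing.
It fails at once if the lever was forced: more than 40 N between the lever and the selector unit, its shaft or stop post (contact force between lever and selector above 40 N).
It fails at once if another thing on the bench was moved more than 30 mm (distance of any of plain_arm, collar, screwdriver, wrench, spray, mug, carton from where it was at the start of the episode above 0.03 m).
It also fails if it takes over 70 s, if anything falls off the work surface, if the arm or the gripper's body presses on something with over 40 N, if the wrist force passes 120 N, or if a joint passes its speed limit or range.

### The arm

A 7-joint arm with a two-finger parallel gripper is mounted at the origin on the work surface. World frame = base frame: x ahead of the robot, y to its left, z up, the work surface at z = 0. Lengths are in mm, angles in rad, forces in N, time in s.
With the tool pointing down it reaches from about 400 to 875 mm from the base axis. Payload 4.4 kg.
Tool frame: the origin (TCP) lies at the very end of the fingers, on their centre line; the grasp point (between the pads) lies 19 mm behind it; z points along the fingers, y is the line along which they close (so a half turn about z gives the same grasp; the last joint's range is limited). The gripper opens to 85 mm and grips with 20 to 120 N. Pads are 22 mm wide; open, the fingers measure 114 mm over their backs; the gripper's body (76 mm by 85 mm) begins 54 mm behind the grasp point. The pads swing forward as they close: fully open they stand 13 mm farther back than shut.
Start: joints at [-0.066, 0.628, 0.038, 1.517, -0.027, 0.996, -0.02], TCP at [650.014, 0.028, 208.613] pointing down, gripper open.
Joint ranges: [-3.06, 3.06], [-0.37, 2.12], [-1.25, 1.32], [0.18, 2.47], [-1.1, 4.24], [0.23, 1.98], [-2.94, 2.94]. Speed limits (rad/s): [2.57, 2.57, 3.14, 3.14, 3.14, 3.14, 3.14].

### API

Orientations are given as [roll, pitch, yaw] about the fixed x, y, z axes, in that order (R = Rz(yaw) Ry(pitch) Rx(roll)).
In Python, from cell import read_state, get_image, camera_info, finish_job gives the robot as it stands.
- The arm moves only by the tool play_rows, never from a script. Its argument "deltas" is one flat list of numbers, 7 for each row, row after row: the shift along the tool's x, y, z in mm, then the turn, a rotation vector about the tool's x, y, z in rad, then the opening, from 0 (shut) to 1 (fully open). In form: [dx, dy, dz, ax, ay, az, grip, dx, dy, dz, ax, ay, az, grip, ...]. A call has 1 to 10 rows; each row is the pose to reach, as a shift and turn from the pose commanded when the call began, along the tool's axes at that moment; what a row does not reach only later rows make up. A row lasts 1/8 s, in which the tool goes at most 62.5 mm and 10.7 degrees, less where a joint would pass 70% of its speed; a pose out of reach is approached as far as the arm can. A call with a gripper value outside its range is refused whole. The fingers move at their own pace and stop on an object; the grip force is fixed at half the most. Time passes only in rows, so rows that repeat a pose let the fingers close. It gives the time, the measured TCP pose, the force, the opening and the grip force at its end, in the units of the state.
- read_state(): the state, without advancing time (a new reading comes with each control period).
- get_image(name): name is "scene" or "side" or "wrist"; returns the picture (420x560x3 uint8, red, green, blue); there is no depth.
- camera_info(name): a dict with "fx", "fy", "cx", "cy" (pixels), "T" (4x4, takes a point from camera to world coordinates). Camera axes: x right, y down, z forward; pixel columns grow to the right and rows downward; lengths in mm; the calibration is good to about 2 mm. A picture is of the moment at which its call begins: read the wrist's pose just before it. camera_info takes no time and is no camera call; for the wrist camera it gives the pose at the moment of the call.
- finish_job(): hands the job in; it is judged then, once.
The state is a dict: "clock": time; "qpos": joint angles; "qd": joint speeds; "tau": joint torques, N m; "eef_pos": TCP position; "tool_rot": TCP orientation; "force": force on the tool from outside, world axes, zero at the start; "torque": the same for the moment, N m; "width": finger opening in mm; "gripper_force": force on a finger pad.
Only numpy, scipy, OpenCV 4.12 (cv2) and the standard library are available. Lean on these libraries where they do the work, as an engineer would, in place of code of your own. Each camera call takes 0.05 s, during which the arm holds its last target. There are 200 camera calls.

## Working session

There is one attempt and no reset: what is moved stays moved. The work goes in short steps, Python scripts to look and compute and a tool call to move; the robot and the scene stay as the last step left them, time stands still between calls to the robot, and variables do not carry over. Pictures are saved under pics/ and viewed, at most 12 in all, crops included, and the job is handed in when it is done.

Besides the shell and the picture viewer there is one more tool, called after "Emit:" as name(argument=value, ...), one argument or row to a line, values as JSON. play_rows: Moves the arm, as the interface text tells. Its arguments: {"type":"object","properties":{"deltas":{"type":"array"}},"required":["deltas"]}

```bash
mkdir -p pics; ls
cat > h.py <<'E'
import numpy as np, cv2
from cell import *
def save(n,f,crop=None,s=1):
    im=get_image(n)[:,:,::-1]
    cv2.imwrite('pics/raw_'+f,im)
    if crop: im=im[crop[1]:crop[3],crop[0]:crop[2]]
    if s!=1: im=cv2.resize(im,None,fx=s,fy=s,interpolation=cv2.INTER_CUBIC)
    cv2.imwrite('pics/'+f,im)
def ray(ci,u,v):
    T=np.array(ci['T']);d=T[:3,:3]@np.array([(u-ci['cx'])/ci['fx'],(v-ci['cy'])/ci['fy'],1]);return T[:3,3],d
def at(ci,u,v,z):
    o,d=ray(ci,u,v);return o+d*(z-o[2])/d[2]
def proj(ci,p):
    T=np.array(ci['T']);q=T[:3,:3].T@(np.array(p,float)-T[:3,3]);return ci['fx']*q[0]/q[2]+ci['cx'],ci['fy']*q[1]/q[2]+ci['cy']
E
python3 - <<'E'
from h import *
save('scene','a.png',None,1.4);save('side','b.png',None,1.4);save('wrist','c.png')
for n in('scene','side','wrist'):
    print(n,{k:np.round(v,3).tolist() for k,v in camera_info(n).items()})
E
```

```text
pics
scene {'fx': 465.179, 'fy': 465.179, 'cx': 284.366, 'cy': 211.744, 'T': [[0.494, 0.534, -0.687, 1525.925], [0.87, -0.291, 0.399, -584.775], [0.013, -0.794, -0.608, 964.839], [0.0, 0.0, 0.0, 1.0]]}
side {'fx': 406.106, 'fy': 406.106, 'cx': 285.97, 'cy': 212.308, 'T': [[0.981, -0.078, 0.176, 374.65], [-0.192, -0.472, 0.861, -878.082], [0.015, -0.878, -0.478, 603.921], [0.0, 0.0, 0.0, 1.0]]}
wrist {'fx': 337.021, 'fy': 337.021, 'cx': 281.476, 'cy': 211.527, 'T': [[1.0, -0.001, -0.002, 649.234], [-0.001, -0.946, -0.323, 83.523], [-0.002, 0.323, -0.946, 374.326], [0.0, 0.0, 0.0, 1.0]]}
```

View pics/a.png

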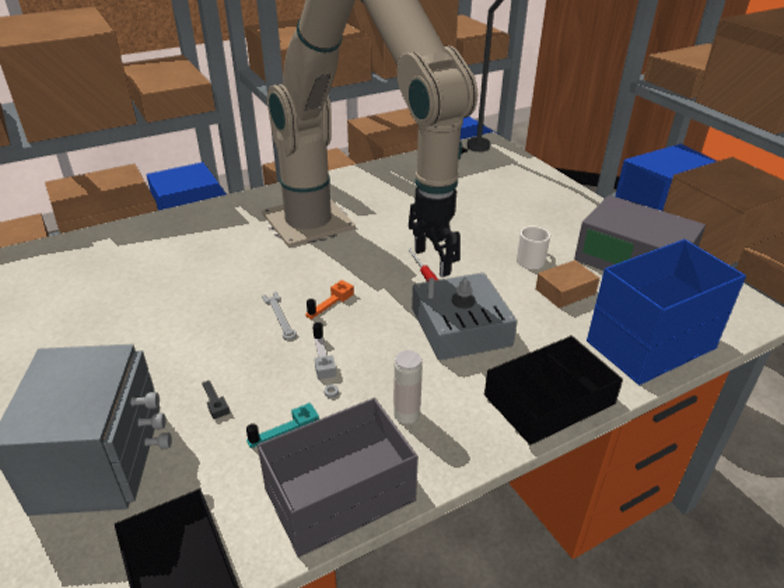

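View pics/b.png

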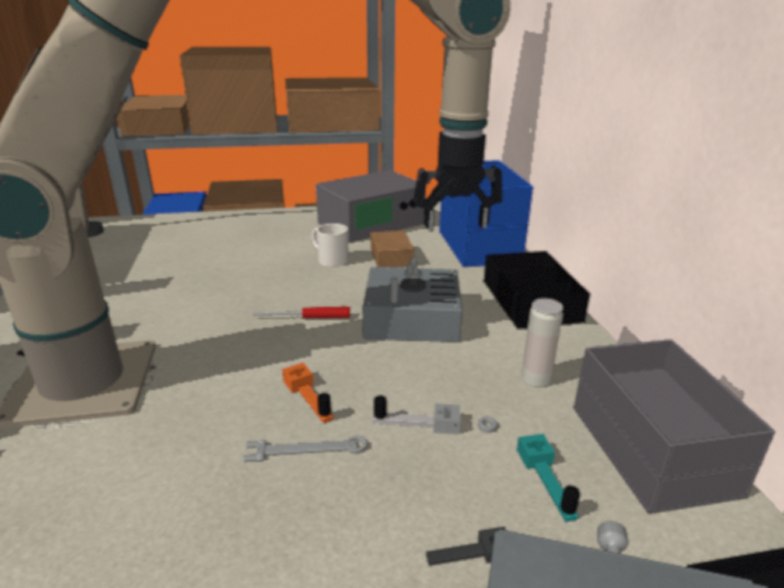

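The scene view shows these candidates: the orange lever at (342,290), the turquoise one at (305,415), the dark plain arm at (215,400), and the bare steel/aluminium lever with black grip (hub 325,365; grip 318,330). In the side view that last one is at (447,415). It is the only uncoloured one with a square hub and a black grip, so it fits. I'll confirm it in an enlarged crop.

Run:
```python
from h import *
a=cv2.imread('pics/raw_a.png');b=cv2.imread('pics/raw_b.png')
def c(im,x,y,w,h,s): return cv2.resize(im[y:y+h,x:x+w],(w*s,h*s),interpolation=cv2.INTER_CUBIC)
L=np.hstack([c(a,200,220,66,74,6),c(b,256,262,66,74,6)]) 
M=np.hstack([c(a,290,185,99,37*2,4),c(b,250,170,99,74,4)])[:, :792]
cv2.imwrite('pics/d.png',np.vstack([L[:300],M])[:600])
for n,p in (('scene',(325/1.4,356/1.4)),('side',(447/1.4,409/1.4))):
    print('hubtop',n,at(camera_info(n),*p,26).round(1))
for n,p in (('scene',(317/1.4,325/1.4)),('side',(380/1.4,400/1.4))):
    print('grip top',n,at(camera_info(n),*p,44).round(1))
for n,p in (('scene',(464/1.4,280/1.4)),('side',(415/1.4,252/1.4))):
    print('shaft top',n,at(camera_info(n),*p,140).round(1))
```

```text
hubtop scene [ 571.4 -206.8   26. ]
hubtop side [ 589.  -208.5   26. ]
grip top scene [ 490.  -187.8   44. ]
grip top side [ 485.7 -190.6   44. ]
shaft top scene [611.4 110.2 140. ]
shaft top side [610.5 138.6 140. ]
```

View pics/d.png

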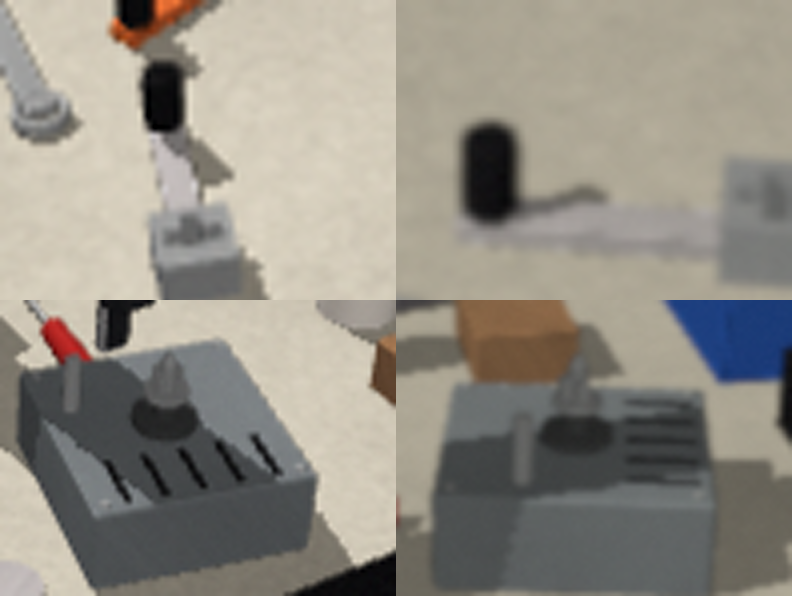

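Confirmed: the grey hub has the T keyway and the pale arm carries the black grip. The shaft tip is at scene px ≈(332.5,198) and side px ≈(295.5,183).

Run:
```python
from h import *
s=read_state();print(s['eef_pos'],s['tool_rot'],s['width'],s['clock'],s['force'])
for nm,z,ps,pd in(('shaft',140,(332.5,198),(295.5,183)),('post',124,(308,199.5),(281.75,198))):
    print(nm,at(camera_info('scene'),*ps,z).round(1),at(camera_info('side'),*pd,z).round(1))
print(at(camera_info('scene'),231.7,258,26))
print('shaft in wrist',proj(camera_info('wrist'),(612,118,140)))
```

```text
[6.49485038e+02 2.08649190e-02 2.07907831e+02] [-3.14013046e+00  8.66667337e-07  1.57079462e+00] 85.43693929066991 0.15 [ 0.24755129  0.35260099 -0.22918871]
shaft [604.4 118.9 140. ] [603.6 119.2 140. ]
post [556.9  61.6 124. ] [555.3  65.8 124. ]
[ 585.38937871 -214.55608995   26.        ]
shaft in wrist (np.float64(222.61825015633326), np.float64(38.379882790839105))
```

Emit:
play_rows(
  deltas=[60,-23,0,0,0,0,1,119,-45,0,0,0,0,1,119,-45,0,0,0,0,1,119,-45,0,0,0,0,1],
)

```text
clock: 0.65
eef_pos: [605.0, 118.8, 208.5]
tool_rot: [-3.142, 0.001, 1.572]
force: [0.6, -0.8, 0.8]
width: 85.4
gripper_force: 0.0
```

Run:
```python
from h import *
import json
ci=camera_info('wrist');save('wrist','e.png')
json.dump({k:np.array(v).tolist() for k,v in ci.items()},open('e.json','w'))
im=cv2.imread('pics/raw_e.png')
u,v=map(int,proj(ci,(604,119,124)));print(u,v)
c=cv2.resize(im[v-50:v+50,u-60:u+60],None,fx=5,fy=5,interpolation=cv2.INTER_CUBIC)
o=cv2.resize(im,(400,300))
cv2.imwrite('pics/f.png',c); cv2.imwrite('pics/e.png',im)
```

```text
281 208
```

View pics/e.png

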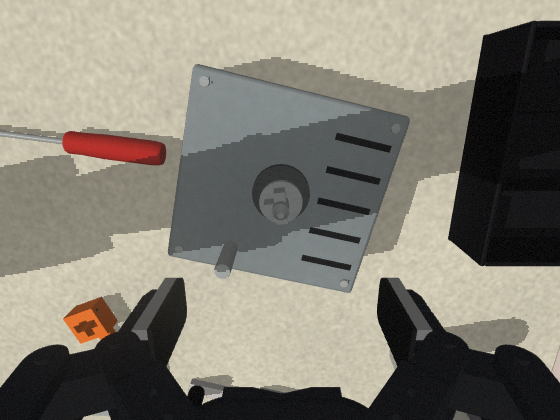

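View pics/f.png

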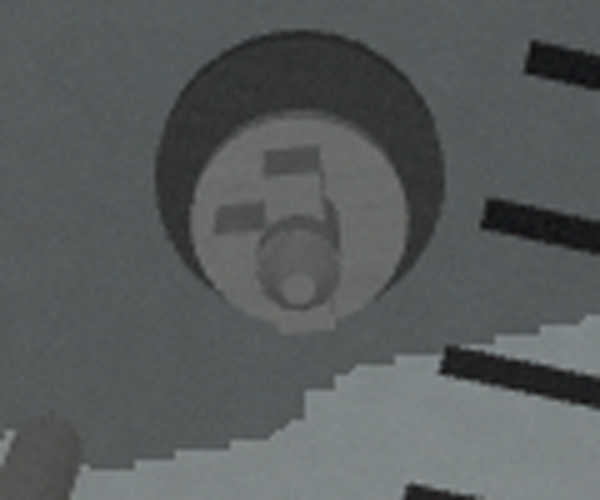

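The wrist view shows the unit at yaw ≈−0.2 with the post at (228,260). The shaft's ribs point to image up, left and down, so the arm goes left, close to world −x. In the crop the +y rib's end face spans (264,152)-(320,147) and the −x rib's side face is at (215..266, 203..235).

```bash
cat > fit.py <<'E'
from h import *
import json
from scipy.optimize import least_squares
ci=json.load(open('e.json'))
obs=[((13,4.5,0),(264,152)),((13,-4.5,0),(320,147)),((13,4.5,16),(266,176)),((13,-4.5,16),(322,172)),((-13,-4.5,16),(335,329)),((-13,4.5,16),(278,331))]
# local: first coord along +y rib, second toward -x(arm)
obs=[((-b,a,z),p) for (a,b,z),p in obs]
obs+=[((-13,4.5,16),(215,235)),((-13,4.5,0),(217,207)),((0,0,32),(298,289))]
def f(q):
    r=[]
    c,s=np.cos(q[2]),np.sin(q[2])
    for (a,b,z),p in obs:
        u,v=proj(ci,(q[0]+c*a-s*b,q[1]+s*a+c*b,108+z))
        r+=[u-(221+p[0]/5),v-(158+p[1]/5)]
    return r
R=least_squares(f,[604,119,.1],loss='soft_l1');print(R.x,np.round(np.reshape(f(R.x),(-1,2)),1).tolist())
for X in((190,220),(409,220),(300,110)):print(at(ci,221+X[0]/5,158+X[1]/5,108).round(1))
# unit edges: top corners z=75, post top
for p in((194,67),(409,118),(352,291),(170,254)):print(at(ci,*p,75).round(1))
print('post',at(ci,222,272,124).round(1))
E
python3 fit.py
```

```text
[6.03745191e+02 1.18806208e+02 8.65684658e-02] [[0.3, -0.2], [0.0, -0.2], [-0.6, 0.3], [-0.2, 0.1], [-0.1, 0.1], [0.1, 0.6], [-0.2, -0.2], [0.4, -0.5], [0.2, -0.0]]
[585.6 119.5 108. ]
[621.9 119.5 108. ]
[603.8 138.2 108. ]
[532.5 225.2  75. ]
[713.7 184.7  75. ]
[676.3  14.   75. ]
[494.6  55.8  75. ]
post [554.3  63.1 124. ]
```

Emit:
play_rows(
  deltas=[-40,-3,0,0,0,-0.17,1,-90,-7,0,0,0,-0.34,1,-140,-11,0,0,0,-0.51,1,-190,-15,0,0,0,-0.68,1,-240,-19,0,0,0,-0.85,1,-285,-23,0,0,0,-1.02,1,-320,-25,0,0,0,-1.19,1,-330,-26,0,0,0,-1.37,1,-330,-26,0,0,0,-1.37,1,-330,-26,0,0,0,-1.37,1],
)

```text
clock: 1.95
eef_pos: [578.8, -211.1, 208.5]
tool_rot: [3.141, -0.0, 2.937]
force: [-0.4, -0.5, 0.2]
width: 85.5
gripper_force: 0.0
```

Run:
```python
from h import *
import json
ci=camera_info('wrist');save('wrist','g.png')
json.dump({k:np.array(v).tolist() for k,v in ci.items()},open('g.json','w'))
im=cv2.imread('pics/raw_g.png')
cv2.imwrite('pics/g.png',cv2.resize(im[100:300,150:410],None,fx=3,fy=3,interpolation=cv2.INTER_CUBIC))
```

```text
(no output)
```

View pics/g.png

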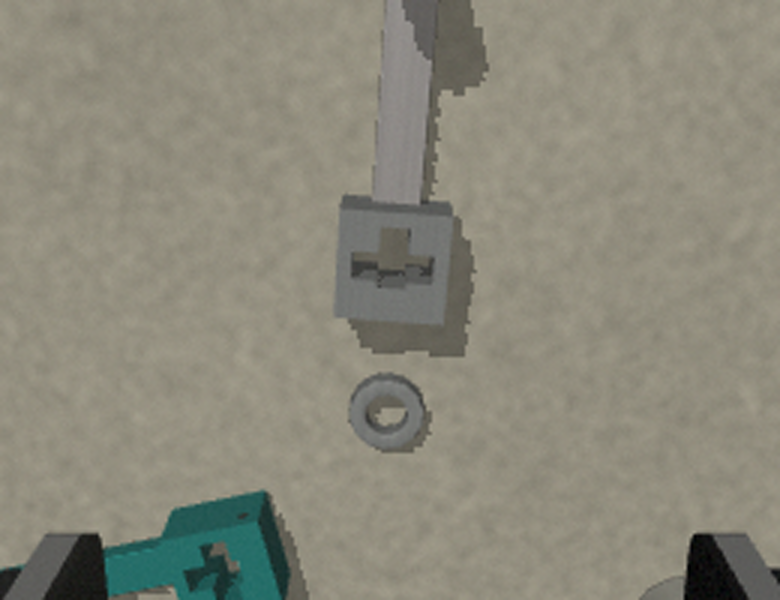

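The hub's top corners are at crop (343,208), (452,215), (443,325) and (335,317). The collar lies at +x, and nothing sits beside the two grip faces.

Run:
```python
from h import *
import json
ci=json.load(open('g.json'))
P=np.array([at(ci,150+x/3,100+y/3,26) for x,y in((343,208),(452,215),(443,325),(335,317))])
c=P.mean(0);d=(P[2]+P[3]-P[0]-P[1])/2;e=(P[0]+P[3]-P[1]-P[2])/2
yx=np.arctan2(d[1],d[0]);ye=np.arctan2(e[1],e[0])
print(P.round(1).tolist(),c.round(1),np.linalg.norm(d),np.linalg.norm(e),yx,ye)
s=read_state();t=s['tool_rot'][2];v=c-s['eef_pos'];yaw=yx
print(s['eef_pos'],'tool dx',v[0]*np.cos(t)+v[1]*np.sin(t),'dy',v[0]*np.sin(t)-v[1]*np.cos(t),'az',-(yaw+np.pi-t))
a=[at(ci,150+x/3,100+y/3,10) for x,y in((397,203),(413,0))];print(np.arctan2(*(a[0]-a[1])[1::-1]))
```

```text
[[563.6, -226.2, 26.0], [573.9, -189.4, 26.0], [613.1, -200.1, 26.0], [602.1, -237.9, 26.0]] [ 588.2 -213.4   26. ] 40.41710023306129 38.77003032951058 -0.28107209960392915 -1.8481244661811402
[ 578.99000295 -210.53533252  208.5896292 ] tool dx -9.5688447866648 dy -0.964436701259298 az 0.07814820802169642
-0.2827281266530377
```

Emit:
play_rows(
  deltas=[-9.5,-1,40,0,0,0.078,1,-9.5,-1,95,0,0,0.078,1,-9.5,-1,145,0,0,0.078,1,-9.5,-1,185,0,0,0.078,1,-9.5,-1,204,0,0,0.078,1,-9.5,-1,204,0,0,0.078,1,-9.5,-1,204,0,0,0.078,0,-9.5,-1,204,0,0,0.078,0,-9.5,-1,204,0,0,0.078,0,-9.5,-1,204,0,0,0.078,0],
)

```text
clock: 3.25
eef_pos: [588.4, -214.1, 5.2]
tool_rot: [-3.142, 0.001, 2.863]
force: [0.0, -0.2, -0.2]
width: 12.3
gripper_force: 0.0
```

Run:
```python
from h import *
print({k:np.round(v,2).tolist() for k,v in read_state().items()})
ci=camera_info('wrist');save('wrist','i1.png');w=cv2.imread('pics/raw_i1.png')
save('side','i2.png');b=cv2.imread('pics/raw_i2.png')
r=lambda im,h:cv2.resize(im,None,fx=h/im.shape[0],fy=h/im.shape[0],interpolation=cv2.INTER_CUBIC)
cv2.imwrite('pics/i.png',np.hstack([r(w,300),r(b[220:330,240:380],300)]))
```

```text
{'clock': 3.25, 'qpos': [0.44, 0.87, -0.22, 1.72, 0.31, 0.59, 1.32], 'qd': [-0.0, 0.01, -0.0, 0.0, -0.0, -0.0, 0.0], 'tau': [-0.01, -60.05, -3.0, -12.26, 0.01, -0.01, -0.0], 'eef_pos': [588.38, -214.06, 5.18], 'tool_rot': [-3.14, 0.0, 2.86], 'force': [0.03, -0.16, -0.16], 'torque': [0.03, -0.01, -0.04], 'gripper_force': 0.0, 'width': 12.34}
```

View pics/i.png

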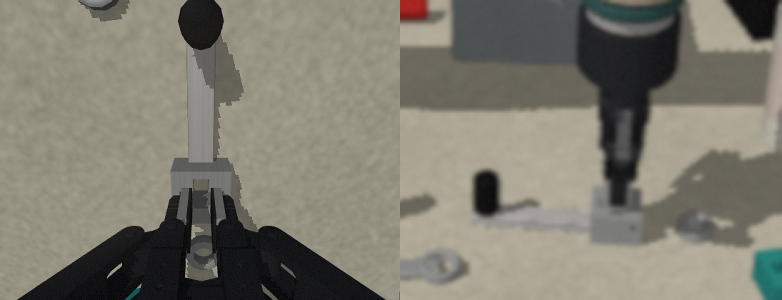

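Emit:
play_rows(
  deltas=[0,0,0,0,0,0,0],
)

```text
clock: 3.48
eef_pos: [588.1, -213.8, 4.6]
tool_rot: [3.142, -0.0, 2.863]
force: [0.1, -0.1, 0.6]
width: -0.4
gripper_force: 0.0
```

Run:
```python
from h import *
p=read_state()['eef_pos'];o=[]
for n in('scene','side','wrist'):
    ci=camera_info(n);save(n,'j_%s.png'%n);im=cv2.imread('pics/raw_j_%s.png'%n)
    u,v=map(int,proj(ci,p));print(n,u,v,[np.round(proj(ci,(p[0],p[1],z)),1).tolist() for z in(5,26,45)])
    w=30 if n!='wrist' else 60
    c=im[v-w:v+w,u-w:u+w]
    c=cv2.resize(c,(266*1,266*1),interpolation=cv2.INTER_CUBIC)
    c=cv2.resize(im[max(0,v-int(1.8*w)):v+int(.9*w),u-w:u+w],(266,359),interpolation=cv2.INTER_CUBIC);o.append(c)
cv2.imwrite('pics/j.png',np.hstack(o))
```

```text
scene 232 263 [[232.7, 263.7], [232.3, 258.5], [232.0, 253.7]]
side 319 301 [[319.0, 301.2], [319.5, 293.7], [320.0, 286.9]]
wrist 281 258 [[281.5, 258.7], [281.5, 278.4], [281.5, 300.7]]
```

View pics/j.png

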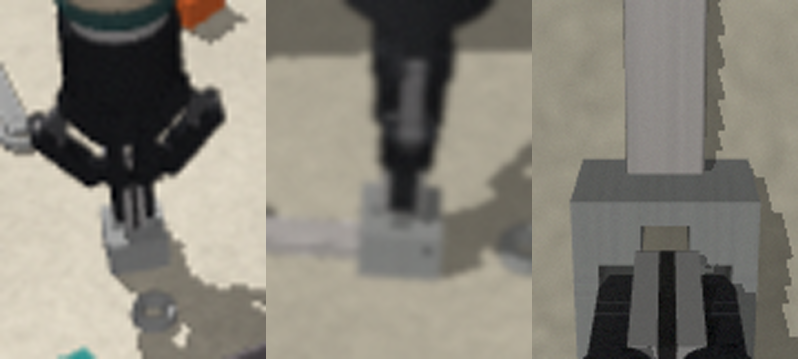

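The fingers closed just above the hub with no contact. The wrist image puts the closed tips (front edge at row ≈263) at z ≈ 26–31, so the real finger ends stand about 20–25 mm behind the reported TCP. I'll confirm this with a gentle touch on the hub's top.

Emit:
play_rows(
  deltas=[0,0,1,0,0,0,0,0,0,2,0,0,0,0],
)

```text
clock: 3.88
eef_pos: [588.2, -213.9, 3.2]
tool_rot: [-3.141, 0.0, 2.863]
force: [-2.6, 0.5, 8.8]
width: -0.0
gripper_force: 5.0
```

Emit:
play_rows(
  deltas=[0,0,1,0,0,0,0,0,0,2,0,0,0,0],
)

```text
clock: 4.12
eef_pos: [588.4, -213.9, 2.9]
tool_rot: [-3.141, 0.001, 2.863]
force: [-6.2, 2.3, 23.3]
width: 0.1
gripper_force: 11.2
```

The touch came at reported z ≈ 3.7, so the tip is 22 mm behind the reported TCP. I'll regrip 19 mm lower.

Emit:
play_rows(
  deltas=[0,0,-30,0,0,0,1,0,0,-40,0,0,0,1,0,0,-40,0,0,0,1,0,0,-40,0,0,0,1,0,0,-40,0,0,0,1,0,0,-20,0,0,0,1,0,0,5,0,0,0,1,0,0,18,0,0,0,1,0,0,18,0,0,0,1],
)

```text
clock: 5.25
eef_pos: [586.9, -213.3, -19.2]
tool_rot: [3.141, -0.003, 2.863]
force: [0.0, 0.3, 0.6]
width: 85.1
gripper_force: 0.0
```

Emit:
play_rows(
  deltas=[0,0,0,0,0,0,0,0,0,0,0,0,0,0,0,0,0,0,0,0,0,0,0,0,0,0,0,0,0,0,0,0,0,0,0],
)

```text
clock: 5.88
eef_pos: [588.9, -214.1, -16.3]
tool_rot: [-3.141, 0.002, 2.863]
force: [-0.9, 0.2, 5.8]
width: 38.8
gripper_force: 62.4
```

Emit:
play_rows(
  deltas=[0,0,-20,0,0,0,0,0,0,-60,0,0,0,0,0,0,-105,0,0,0,0,0,0,-145,0,0,0,0,0,0,-167,0,0,0,0,9,40,-167,0,0,-0.06,0,19,80,-167,0,0,-0.12,0,28,120,-167,0,0,-0.18,0,38,160,-167,0,0,-0.24,0,48,200,-167,0,0,-0.3,0],
)

```text
clock: 7.12
eef_pos: [596.6, -7.2, 150.5]
tool_rot: [-3.141, 0.0, -3.118]
force: [1.1, 0.1, -2.4]
width: 38.8
gripper_force: 61.5
```

Run:
```python
from h import *
s=read_state();p=s['eef_pos'];t=s['tool_rot'][2];print(p,s['tool_rot'],s['width'],s['force'])
```

```text
[596.62855249  -7.18560223 150.4695628 ] [-3.14135403e+00  2.31564817e-04 -3.11841903e+00] 38.753495707089655 [ 1.07184092  0.11296778 -2.43545637]
```

Emit:
play_rows(
  deltas=[-3,40,0,0,0,-0.03,0,-6,80,0,0,0,-0.063,0,-9,115,0,0,0,-0.063,0,-10,126.5,0,0,0,-0.063,0,-10,126.5,0,0,0,-0.063,0,-10,126.5,0,0,0,-0.063,0],
)

```text
clock: 7.88
eef_pos: [604.3, 115.7, 149.6]
tool_rot: [-3.14, -0.001, -3.06]
force: [0.3, -0.6, -1.8]
width: 38.9
gripper_force: 61.5
```

Run:
```python
from h import *
import json
s=read_state();print(s['eef_pos'],s['tool_rot'],s['width'],s['force'])
ci=camera_info('wrist');save('wrist','k.png')
json.dump({k:np.array(v).tolist() for k,v in ci.items()},open('k.json','w'))
im=cv2.imread('pics/raw_k.png')
cv2.imwrite('pics/k.png',cv2.resize(im[210:360,180:380],None,fx=4,fy=4,interpolation=cv2.INTER_CUBIC))
```

```text
[604.32934329 115.68656639 149.57735802] [-3.13965230e+00 -5.79373787e-04 -3.05989170e+00] 38.93967731805117 [ 0.25660566 -0.55843711 -1.8275348 ]
```

View pics/k.png

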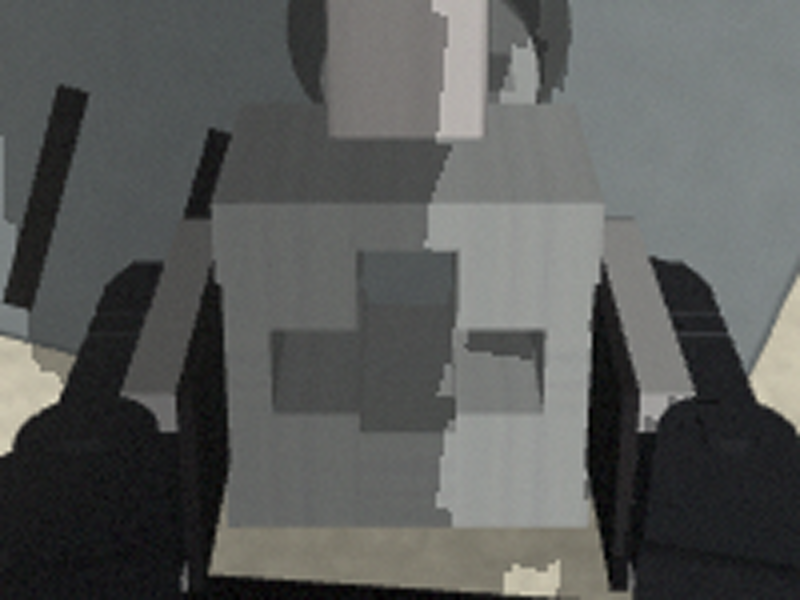

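The hub is held square between the pads: top corners at crop (211,203), (604,203), (588,526) and (229,526), keyways clearly visible. Next is the lever pose from PnP.

```bash
cat > pnp.py <<'E'
from h import *
import json
ci=json.load(open('k.json'))
o=np.array([(-20,-20,26),(-20,20,26),(20,20,26),(20,-20,26),(-14.5,-5.2,26),(-14.5,5.2,26),(5.2,-14.5,26),(5.2,14.5,26),(-5.2,-14.5,26),(-5.2,14.5,26),(-20,-20,0),(-20,20,0)],float)
q=np.array([(211,203),(604,203),(588,526),(229,526),(358,250),(458,250),(275,412),(543,412),(272,330),(545,330),(240,106),(582,106)],float)/4+[180,210]-.4
K=np.array([[ci['fx'],0,ci['cx']],[0,ci['fy'],ci['cy']],[0,0,1]])
ok,r,t=cv2.solvePnP(o,q,K,None)
e=cv2.projectPoints(o,r,t,K,None)[0][:,0]-q;print(np.abs(e).max(0))
T=np.array(ci['T']);R=T[:3,:3]@cv2.Rodrigues(r)[0];p=T[:3,:3]@t[:,0]+T[:3,3]
print('lever',p.round(2),'yaw',np.arctan2(R[1,0],R[0,0]),'z axis',R[:,2].round(3))
E
python3 pnp.py
```

```text
[1.3762527 0.4525515]
lever [603.86 116.31 166.4 ] yaw 0.0847114332583973 z axis [-0.003 -0.009  1.   ]
```

Emit:
play_rows(
  deltas=[0,2.8,8,0,0,0,0,0,2.8,16,0,0,0,0,0,2.8,22,0,0,0,0,0,2.8,25,0,0,0,0,0,2.8,28,0,0,0,0,0,2.8,30,0,0,0,0,0,2.8,30,0,0,0,0],
)

```text
clock: 8.8
eef_pos: [604.1, 121.1, 119.6]
tool_rot: [3.142, -0.0, -3.057]
force: [-0.6, -0.7, -2.9]
width: 38.7
gripper_force: 61.5
```

Emit:
play_rows(
  deltas=[0,0,2,0,0,0,0,0,0,4,0,0,0,0,0,0,5,0,0,0,0,0,0,5,0,0,0,0],
)

```text
clock: 9.3
eef_pos: [604.1, 121.1, 114.5]
tool_rot: [-3.142, -0.0, -3.057]
force: [0.6, 0.0, -1.9]
width: 38.5
gripper_force: 61.5
```

Emit:
play_rows(
  deltas=[0,-1.2,0,0,0,0,0,0,-2.3,0,0,0,0,0,0,-2.3,0,0,0,0,0,0,-2.3,0,0,0,0,0],
)

```text
clock: 9.8
eef_pos: [604.3, 118.9, 114.6]
tool_rot: [3.141, 0.0, -3.057]
force: [-0.1, 1.1, -2.2]
width: 38.5
gripper_force: 61.5
```

Emit:
play_rows(
  deltas=[0,0,1,0,0,0,0,0,0,2,0,0,0,0,0,0,3,0,0,0,0,0,0,3,0,0,0,0],
)

```text
clock: 10.3
eef_pos: [604.2, 118.8, 111.5]
tool_rot: [-3.142, -0.0, -3.057]
force: [-0.2, -0.0, -2.2]
width: 38.5
gripper_force: 61.5
```

Emit:
play_rows(
  deltas=[0,0,1,0,0,0,0,0,0,2,0,0,0,0,0,0,3,0,0,0,0,0,0,3,0,0,0,0],
)

```text
clock: 10.8
eef_pos: [604.2, 118.8, 108.5]
tool_rot: [-3.142, -0.0, -3.057]
force: [-1.1, -0.5, -1.8]
width: 38.7
gripper_force: 61.5
```

Emit:
play_rows(
  deltas=[0,0,1,0,0,0,0,0,0,2,0,0,0,0,0,0,3,0,0,0,0,0,0,3,0,0,0,0],
)

```text
clock: 11.3
eef_pos: [604.2, 118.8, 105.5]
tool_rot: [-3.142, -0.0, -3.057]
force: [-0.9, -0.2, -2.5]
width: 38.9
gripper_force: 61.5
```

Emit:
play_rows(
  deltas=[0,0,1,0,0,0,0,0,0,2,0,0,0,0,0,0,3,0,0,0,0,0,0,3,0,0,0,0],
)

```text
clock: 11.8
eef_pos: [604.2, 118.8, 102.5]
tool_rot: [3.142, -0.0, -3.057]
force: [0.1, 0.3, -1.1]
width: 38.9
gripper_force: 61.5
```

Emit:
play_rows(
  deltas=[0,0,1,0,0,0,0,0,0,2,0,0,0,0,0,0,3,0,0,0,0,0,0,3,0,0,0,0],
)

```text
clock: 12.3
eef_pos: [604.2, 118.8, 99.5]
tool_rot: [-3.142, -0.0, -3.057]
force: [-0.5, 1.3, -1.4]
width: 38.7
gripper_force: 61.5
```

Emit:
play_rows(
  deltas=[0,0,1,0,0,0,0,0,0,2,0,0,0,0,0,0,3,0,0,0,0,0,0,4,0,0,0,0,0,0,5,0,0,0,0,0,0,5,0,0,0,0],
)

```text
clock: 13.05
eef_pos: [604.2, 118.8, 94.5]
tool_rot: [-3.142, -0.0, -3.057]
force: [-0.2, 0.0, -3.1]
width: 38.6
gripper_force: 61.5
```

Emit:
play_rows(
  deltas=[0,0,1,0,0,0,0,0,0,2,0,0,0,0,0,0,2,0,0,0,0],
)

```text
clock: 13.42
eef_pos: [604.2, 118.8, 92.5]
tool_rot: [-3.142, -0.0, -3.057]
force: [-0.5, -0.3, -3.3]
width: 38.5
gripper_force: 61.5
```

Emit:
play_rows(
  deltas=[0,0,1,0,0,0,0,0,0,1.5,0,0,0,0,0,0,1.5,0,0,0,0],
)

```text
clock: 13.8
eef_pos: [604.4, 118.9, 91.6]
tool_rot: [-3.142, 0.0, -3.057]
force: [-0.2, -0.6, 3.2]
width: 38.7
gripper_force: 62.0
```

The lever is home: spring contact of about 5.6 N at the expected height. Now the swing.

Emit:
play_rows(
  deltas=[0,0,0,0,0,0,0,0,0,0,0,0,0,0,0,0,0,0,0,-0.08,0,0,0,0,0,0,-0.16,0,0,0,0,0,0,-0.24,0,0,0,0,0,0,-0.32,0,0,0,0,0,0,-0.38,0,0,0,0,0,0,-0.42,0,0,0,0,0,0,-0.45,0,0,0,0,0,0,-0.45,0],
)

```text
clock: 15.05
eef_pos: [604.5, 119.4, 91.2]
tool_rot: [3.141, 0.001, -2.607]
force: [-0.5, 2.0, 3.5]
width: 38.8
gripper_force: 62.2
```

```bash
python3 -c "
from h import *
s=read_state();print(s['eef_pos'],s['tool_rot'],s['force'],s['torque'])"
```

```text
[604.47841594 119.40154723  91.23217598] [ 3.14106215e+00  8.74779899e-04 -2.60719600e+00] [-0.46396834  2.00485789  3.53563597] [ 0.28217716  0.20817092 -0.13765212]
```

Emit:
play_rows(
  deltas=[0,0,0,0,0,-0.02,0,0,0,0,0,0,-0.04,0,0,0,0,0,0,-0.05,0,0,0,0,0,0,-0.05,0],
)

```text
clock: 15.55
eef_pos: [604.5, 119.4, 91.2]
tool_rot: [3.141, 0.001, -2.557]
force: [-0.3, 2.3, 3.5]
width: 39.0
gripper_force: 62.2
```

Emit:
play_rows(
  deltas=[0,0,0,0,0,-0.01,0,0,0,0,0,0,-0.02,0,0,0,0,0,0,-0.02,0],
)

```text
clock: 15.92
eef_pos: [604.4, 119.3, 91.2]
tool_rot: [3.141, 0.001, -2.537]
force: [-0.7, 3.9, 3.5]
width: 38.3
gripper_force: 62.2
```

```bash
python3 -c "
from h import *
s=read_state();print(s['eef_pos'],s['tool_rot'],s['force'],s['torque'])"
```

```text
[604.4292307  119.33449101  91.18446143] [ 3.14117454e+00  7.48375057e-04 -2.53696181e+00] [-0.65265456  3.92571306  3.46957024] [ 0.95108532  0.04919421 -0.14027957]
```

Emit:
play_rows(
  deltas=[0,0,0,0,0,-0.01,0,0,0,0,0,0,-0.01,0],
)

```text
clock: 16.18
eef_pos: [604.4, 119.3, 91.2]
tool_rot: [3.141, 0.001, -2.527]
force: [-0.1, 4.3, 3.7]
width: 38.9
gripper_force: 62.2
```

Emit:
play_rows(
  deltas=[0,0,0,0,0,-0.01,0,0,0,0,0,0,-0.01,0],
)

```text
clock: 16.42
eef_pos: [604.4, 119.3, 91.2]
tool_rot: [3.141, 0.001, -2.517]
force: [-0.1, 5.2, 3.3]
width: 38.9
gripper_force: 62.2
```

Run:
```python
from h import *
s=read_state();print(s['eef_pos'],s['tool_rot'],s['force'],s['torque'])
save('wrist','m.png');im=cv2.imread('pics/raw_m.png')
cv2.imwrite('pics/m.png',cv2.resize(im[0:340,130:430],None,fx=1.75,fy=1.75,interpolation=cv2.INTER_CUBIC))
```

```text
[604.40032944 119.31929803  91.19020335] [ 3.14117213e+00  7.07256339e-04 -2.51679810e+00] [-0.06461541  5.19072225  3.33720088] [ 1.14173301  0.07574735 -0.10855677]
```

View pics/m.png

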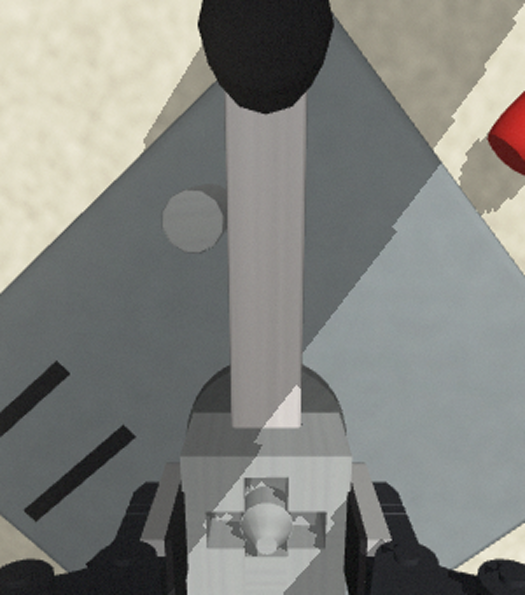

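The hub is fully down with the cone showing above it, and the arm is about 1 mm from the post at (193,220). A little more, then release.

Emit:
play_rows(
  deltas=[0,0,0,0,0,-0.01,0,0,0,0,0,0,-0.015,0,0,0,0,0,0,-0.015,0],
)

```text
clock: 16.85
eef_pos: [604.2, 119.5, 91.2]
tool_rot: [3.14, 0.001, -2.505]
force: [-0.6, 6.4, 3.3]
width: 38.4
gripper_force: 62.3
```

```bash
python3 -c "
from h import *
s=read_state();print(s['eef_pos'],s['tool_rot'],s['force'],s['torque'])"
```

```text
[604.22670108 119.50195489  91.20209366] [ 3.14020172e+00  6.95198938e-04 -2.50478354e+00] [-0.59817638  6.37183524  3.34355086] [ 1.28053696  0.15491263 -0.97753349]
```

The torque jumped to about −1 N m, so the arm is against the post (≈11 N). Releasing.

Emit:
play_rows(
  deltas=[0,0,0,0,0,0,0.7,0,0,0,0,0,0,1,0,0,0,0,0,0,1,0,0,0,0,0,0,1,0,0,-10,0,0,0,1,0,0,-40,0,0,0,1,0,0,-80,0,0,0,1,0,0,-120,0,0,0,1,0,0,-120,0,0,0,1,0,0,-120,0,0,0,1],
)

```text
clock: 18.1
eef_pos: [604.0, 118.5, 211.2]
tool_rot: [-3.141, -0.0, -2.502]
force: [-0.4, -0.6, -0.3]
width: 85.5
gripper_force: 0.0
```

Run:
```python
from h import *
s=read_state();print(s['eef_pos'],s['width'],s['force'])
ci=camera_info('wrist');save('wrist','n.png');im=cv2.imread('pics/raw_n.png')
u,v=map(int,proj(ci,(603.75,118.8,134)));print(u,v)
import json;json.dump({k:np.array(x).tolist() for k,x in ci.items()},open('n.json','w'))
cv2.imwrite('pics/n.png',cv2.resize(im[max(0,v-200):v+60,u-120:u+120],None,fx=2.3,fy=2.3,interpolation=cv2.INTER_CUBIC));print(max(0,v-200),u-120)
```

```text
[603.99819514 118.4878194  211.17590698] 85.45331355058848 [-0.35898372 -0.59257252 -0.28553961]
281 212
12 161
```

View pics/n.png

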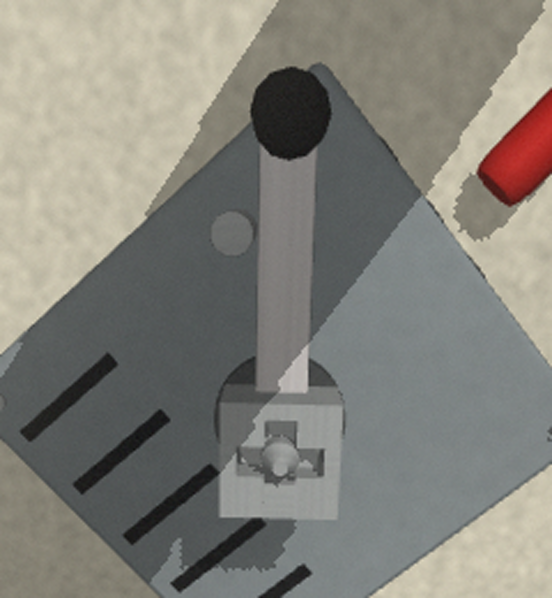

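The lever is seated, with the hub centre at px (283,213) against the predicted (281,212) for seat height. The arm lies against the post, and the gripper is clear.

```bash
python3 -c "
from cell import finish_job
print(finish_job())"
```

```text
the job is handed in; nothing more can be done
None
```

The lever is fitted fully home on the splined shaft, swung anticlockwise until its arm rests against the stop post, and released; the job was handed in at about 18 s of robot time, and the hand-in call returned no verdict.

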